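# Sort the small hinge leaf, hold the large one to the jamb

## Task

First put the small hinge leaf flat into the narrow row of the sorting tray, in the free end beside the small leaf already there (either way round), and let go of it. Then take the large hinge leaf by its rail and lower its knuckle into the gap between the two knuckles of the jamb block, level and with the holes in one line ready for a pin, and finish while still holding it there in the gripper, still and without forcing it. Leave everything else on the table where it is.

Things in the scene. Friction and masses are not known exactly. Their poses are not given: they have to be found in the camera images.
- small_leaf: small loose leaf: flat brass plate 36 wide (y), x -22 to 29, 4 thick; upright dark-red rail to grip, x -8 to 8, 36 long in y, top 55 up; knuckle: brass barrel along y, 16 across, 14 long, hole centre x 42, 8 up (mm). Origin: underside below the rail; +x to the knuckle, z up. 0.1-0.2 kg. Lies on the table left of the middle, knuckle away from the robot within 30 deg; leaves may swap places.
- large_leaf: large loose leaf: flat brass plate 58 wide (y), x -22 to 29, 4 thick; upright dark-red rail to grip, x -8 to 8, 58 long in y, top 55 up; knuckle: brass barrel along y, 16 across, 22 long, hole centre x 42, 8 up (mm). Origin: underside below the rail; +x to the knuckle, z up. 0.14-0.28 kg. Lies on the table left of the middle, knuckle away from the robot within 30 deg; leaves may swap places.
- large_knuckle (a point): centre of the hole of the large leaf's knuckle, 42 mm in +x and 8 mm up from the large leaf's origin
- jamb: fixed dark wood block 60 x 90 x 50 tall on a steel foot, brass leaf on top. Origin: underside centre; -x faces the robot within 17 deg; hinge axis along y at x -42, 58 up. Two brass knuckles, 16 across, y 13 to 29 and -13 to -29; the 26 gap is open above, below, in front; block face at x -30 (mm). In place the large leaf's x is along the jamb's, origin at x -84, 50 up, held by the gripper alone
- jamb_axis (a point): point on the jamb's hinge axis, middle of the gap between its two knuckles, 58 mm above the table; axes as the jamb block's
- tray: fixed light-wood tray 190 (x) x 138 (y), floor 4 thick, walls 6 thick, 14 tall. Origin: underside centre, +x away from the robot within 10 deg. Rows along x: narrow (48 clear, centre y 39) and wide (72 clear, centre y -27). A fixed leaf of matching size at each far end (origin x 30, 59 tall, plate from x 8); the near part, x -89 to 8, is free (mm)
- small_row (a point): middle of the free part of the narrow row, on the tray's floor, 4 mm above the table; axes as the tray's. A leaf put in with its x along the row's has its origin about 14 mm to -x of this point, with 12 mm to spare at each end and 6 mm each side
- dye_bottle: bystander, leave alone: blue bottle with a white cap, 44 mm across, 100 mm tall
- glue_bottle: bystander, leave alone: amber glass bottle with a wooden-coloured cap, 40 mm across, 85 mm tall
- black_pot: bystander, leave alone: squat black pot with a white lid, 52 mm across, 45 mm tall
- tape_roll: bystander, leave alone: green ring of tape lying flat, 68 mm across, 18 mm tall
- pin_stand: bystander, leave alone: dark wooden block 50 x 70 x 22 mm with six upright brass hinge pins, 47 mm tall in all
- screwdriver: bystander, leave alone: screwdriver lying on the table
- mallet: bystander, leave alone: hammer lying on the table
- rivet_cup: bystander, leave alone: white cup, 66 mm across, 45 mm tall

How it is judged:
By the outcome, as a careful person would: the job done as asked, in the order asked, and still so for the second after the job is handed in, while the arm keeps its last pose, push and grip.
It also fails if it takes over 59 s, if anything falls off the work surface, if the arm or the gripper's body presses on something with over 40 N, if the wrist force passes 120 N, or if a joint passes its speed limit or range.

## Robot

A 7-joint arm with a two-finger parallel gripper is mounted at the origin on the work surface. World frame = base frame: x ahead of the robot, y to its left, z up, the work surface at z = 0. Lengths are in m, angles in rad, forces in N, time in s.
With the tool pointing down it reaches from about 0.35 to 0.9 m from the base axis. Payload 8.1 kg.
Tool frame: the origin (TCP) lies at the very end of the fingers, on their centre line; the grasp point (between the pads) lies 19 mm behind it (arm.tcp_to_grasp is the distance from the TCP to the grasp point, in m); z points along the fingers, y is the line along which they close (so a half turn about z gives the same grasp; the last joint's range is limited). The gripper opens to 92 mm and grips with 3 to 60 N. Pads are 19 mm wide; open, the fingers measure 130 mm over their backs; the gripper's body (75 mm by 190 mm) begins 47 mm behind the grasp point.
Start: joints at [1.158, 0.434, 0.025, 1.573, -0.012, 1.134, -0.075], TCP at [0.191, -0.595, 0.227] pointing down, gripper open.
Joint ranges: [-2.62, 2.62], [-0.44, 2.09], [-1.27, 1.32], [0.08, 2.57], [-1.32, 4.46], [0.12, 2], [-2.74, 2.74]. Speed limits (rad/s): [2.22, 2.22, 3.01, 3.01, 3.14, 3.14, 3.14].

## Interface

Orientations are given as a rotation vector (axis times angle).
In Python, from cell import arm, camrig gives the robot as it stands (arm), with the cameras (camrig).
- The arm moves only by the tool drive_effector, called as name(argument=value, ...), one argument or row to a line, values as JSON. Schema: {"type":"object","properties":{"increments":{"type":"array","items":{"type":"number"},"minItems":5,"maxItems":50},"grip_force":{"type":"number"},"only":{"type":"string"},"quiet":{"type":"boolean"},"lines":{"type":"string"}},"required":["increments"],"additionalProperties":false}. increments is one flat list of numbers that holds 1 to 10 rows one after another, with no inner brackets; each row has 5 numbers: dx, dy, dz in shares of the most that a row can go, 1 being 50 mm, then a turn about the tool's z in parts of the range, where 1.0 means 4 rad, then the opening from 0.0 (shut) to 1.0 (fully open); each row shifts and turns the commanded pose from where the row before left it, along the tool's axes as they then stand; what a row does not reach is not made up. A row lasts 1/10 s, in which the tool goes at most 0.05 m and 0.15 rad, less where a joint would pass 70% of its speed; a pose out of reach is approached as far as the arm can. The fingers move at their own pace and stop on an object; grip_force is the grip in N (left out, the last holds). Time passes only in rows, so rows that do not move let the fingers close. The tool returns the time, the measured TCP pose, the force, the opening and the grip force at its end. only (a regular expression) keeps the lines of the reply that match it, lines (a string "A,B") keeps lines A to B, and quiet returns only ok. Shift and turn numbers lie between -1 and 1, and a call with a number outside is refused. Input that does not fit is refused with a message, and nothing moves.
- arm.observe(): the state, without advancing time (a new reading comes with each control period).
- camrig.get_image(name): name is "scene" or "side" or "wrist"; returns a dict with "image" (480x640x3 uint8, blue, green, red), "fx", "fy", "cx", "cy" (pixels), "cam_to_world" (4x4, takes a point from camera to world coordinates); the wrist camera has in their place "mount" (4x4, takes a point from camera to tool coordinates, whose origin is the TCP and whose axes are the flange's). Camera axes: x right, y down, z forward; pixel columns grow to the right and rows downward; lengths in m; the calibration is good to about 2 mm. A picture is of the moment at which its call begins: read the wrist's pose just before it. There is no depth.
- arm.sign_off(): hands the job in; it is judged then, once.
The state is a dict: "clock": time; "joints": joint angles; "dq": joint speeds; "joint_efforts": joint torques, N m; "position": TCP position; "ee_rot": TCP orientation; "force": force on the tool from outside, world axes, zero at the start; "ft_torque": the same for the moment, N m; "width": opening from 0.0 (shut) to 1.0 (fully open); "gripper_force": force on a finger pad.
Only numpy, scipy, OpenCV 4.12 (cv2) and the standard library are available. Lean on these libraries where they do the work, as an engineer would, in place of code of your own. Each camera call takes 0.05 s, during which the arm holds its last target. There are 200 camera calls.

## Working session

There is one attempt and no reset: what is moved stays moved. The work goes in short steps, Python scripts to look and compute and a tool call to move; the robot and the scene stay as the last step left them, time stands still between calls to the robot, and variables do not carry over. Pictures are saved under pics/ and viewed, at most 10 in all, crops included, and the job is handed in when it is done.

```bash
ls; mkdir -p pics; python3 - <<'E'
from cell import arm, camrig
import cv2
s=arm.observe();print({k:s[k] for k in('clock','position','ee_rot','width','force')})
for n in('scene','side'):
    d=camrig.get_image(n);cv2.imwrite(f'pics/{n}0.png',d['image']);print(n,d['fx'],d['cx'],d['cy'],d['cam_to_world'])
d=camrig.get_image('wrist');print(d['mount'],d['fx'])
E
```

```text
cell.py
pics
{'clock': 0.0, 'position': array([ 0.19033204, -0.59475778,  0.22594872]), 'ee_rot': array([-3.10245759e+00, -4.84360517e-01,  5.80590135e-04]), 'width': 0.9971479240318111, 'force': array([ 0.70585241, -0.42049536, -0.58041373])}
scene 460.66436498865056 317.1261991010559 246.1676681223933 [[ 0.41300291  0.57265796 -0.70816061  1.31077224]
 [ 0.91070395 -0.25383701  0.32586054 -0.34454003]
 [ 0.00684926 -0.77950602 -0.62635729  0.7212035 ]
 [ 0.          0.          0.          1.        ]]
side 530.6866355277293 320.6229417481954 238.67145718354624 [[-0.96241733 -0.13763074  0.23411678  0.27235216]
 [-0.2714718   0.51129956 -0.81539918  1.06873067]
 [-0.00747982 -0.8483104  -0.52944642  0.76416283]
 [ 0.          0.          0.          1.        ]]
[[-6.01751740e-05 -9.56108093e-01 -2.93014183e-01  7.93293815e-02]
 [ 9.99999454e-01 -3.63286284e-04  9.80040665e-04  1.38534699e-03]
 [-1.04347285e-03 -2.93013964e-01  9.56107592e-01 -1.58121755e-01]
 [ 0.00000000e+00  0.00000000e+00  0.00000000e+00  1.00000000e+00]] 366.231354392448
```

View pics/scene0.png

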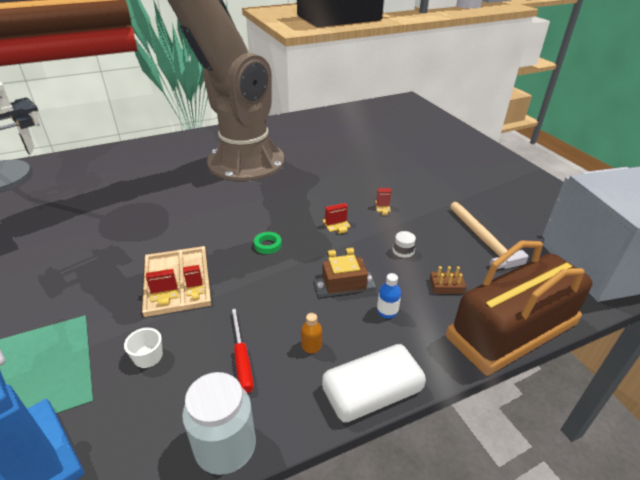

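View pics/side0.png

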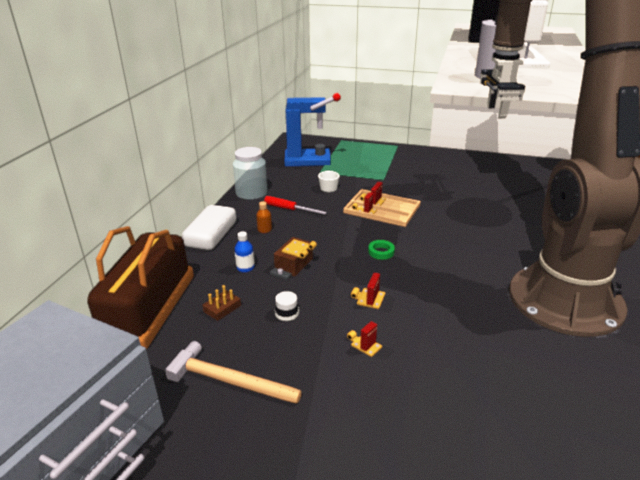

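The scene view (robot at top) shows the small leaf at (384,200), the large leaf at (337,215), the jamb at (345,273), the tray at (177,280) with its narrow row on the right, and the tape at (267,243). The side view shows the small leaf at (367,340), the large leaf at (372,292), the jamb at (295,256) and the tray at (383,207).

```bash
cat > h.py <<'E'
import numpy as np, cv2
from cell import arm, camrig
from scipy.spatial.transform import Rotation as R
def grab(name,save=None):
    s=arm.observe(); d=camrig.get_image(name)
    if name=='wrist':
        T=np.eye(4);T[:3,:3]=R.from_rotvec(s['ee_rot']).as_matrix();T[:3,3]=s['position'];d['cam_to_world']=T@d['mount']
    if save: cv2.imwrite(f'pics/{save}.png',d['image'])
    d['state']=s; return d
def ray(d,p):
    T=np.array(d['cam_to_world']);v=np.array([(p[0]-d['cx'])/d['fx'],(p[1]-d['cy'])/d['fy'],1.])
    return T[:3,3],T[:3,:3]@v/np.linalg.norm(v)
def plane(d,p,z):
    o,v=ray(d,p);return o+v*(z-o[2])/v[2]
def tri(a,p,b,q):
    o1,v1=ray(a,p);o2,v2=ray(b,q)
    t=np.linalg.lstsq(np.c_[v1,-v2],o2-o1,rcond=None)[0]
    A=o1+t[0]*v1;B=o2+t[1]*v2;return (A+B)/2,np.linalg.norm(A-B)
def mask(img,kind):
    h=cv2.cvtColor(img,cv2.COLOR_BGR2HSV);H,S,V=[h[...,i].astype(int) for i in range(3)]
    if kind=='red': m=((H<6)|(H>172))&(S>170)&(V>50)
    if kind=='brass': m=(H>16)&(H<32)&(S>120)&(V>110)
    if kind=='wood': m=(H>8)&(H<25)&(S>40)&(S<150)&(V>130)
    return m.astype(np.uint8)*255
def blobs(m,amin=60):
    n,l,st,c=cv2.connectedComponentsWithStats(m)
    return [(c[i].round(1),st[i].tolist()) for i in range(1,n) if st[i][4]>=amin]
E
python3 - <<'E'
from h import *
D={n:grab(n) for n in('scene','side')}
for n in D:
  for k in('red','brass'):
    print(n,k,[(c.tolist(),s) for c,s in blobs(mask(D[n]['image'],k),25) if 100<c[0]<480 and c[1]<360])
a,b=D['scene'],D['side']
for nm,p,q in(('small',(384,200),(367,338)),('large',(337,215),(373,292)),('jamb',(345,265),(298,250)),('tape',(267,243),(382,249))):print(nm,tri(a,p,b,q))
for p in ((146,251),(206,248),(211,304),(145,313)):print('tray',plane(a,p,.014))
for n,p,z in(('dye',(391,280),.1),('pot',(404,239),.045),('glue',(312,318),.085)):print(n,plane(a,p,z))
E
```

```text
scene red [([335.6, 213.9], [326, 204, 21, 20, 309]), ([192.4, 276.0], [183, 266, 19, 21, 265]), ([161.2, 281.0], [146, 270, 31, 23, 475])]
scene brass [([383.1, 209.7], [376, 206, 14, 9, 71]), ([338.6, 227.1], [325, 221, 25, 13, 169]), ([343.2, 261.6], [328, 248, 32, 26, 527]), ([440.2, 274.7], [437, 266, 7, 18, 68]), ([449.3, 274.8], [446, 266, 7, 18, 65]), ([456.9, 271.2], [455, 267, 5, 9, 26]), ([459.4, 278.2], [457, 273, 5, 11, 34]), ([194.8, 291.8], [186, 285, 18, 15, 145]), ([163.5, 296.9], [150, 290, 28, 16, 257]), ([312.8, 329.6], [304, 324, 17, 11, 127])]
side red [([336.3, 96.7], [333, 94, 7, 7, 37]), ([372.8, 195.8], [365, 182, 17, 30, 281]), ([279.7, 202.4], [264, 196, 33, 14, 273]), ([372.7, 287.4], [367, 273, 13, 32, 259]), ([368.1, 335.1], [361, 321, 16, 29, 314])]
side brass [([380.6, 201.2], [376, 197, 10, 9, 48]), ([357.1, 207.1], [351, 203, 12, 10, 62]), ([372.7, 210.6], [369, 208, 8, 6, 28]), ([154.8, 240.9], [152, 237, 7, 9, 29]), ([298.6, 247.8], [282, 239, 35, 19, 357]), ([125.1, 274.4], [109, 253, 33, 40, 262]), ([223.8, 293.7], [222, 285, 4, 19, 49]), ([367.0, 297.4], [351, 287, 34, 22, 317]), ([216.8, 297.9], [215, 289, 4, 19, 50]), ([230.7, 293.5], [229, 289, 4, 10, 26]), ([209.8, 298.3], [208, 294, 4, 10, 25]), ([362.2, 343.7], [347, 330, 35, 27, 260])]
small (array([0.40759224, 0.27175716, 0.02326729]), np.float64(0.005069834078021491))
large (array([0.4235321 , 0.11977436, 0.02466173]), np.float64(0.002163992815960645))
jamb (array([0.63077214, 0.03406551, 0.04726409]), np.float64(0.007059711275457021))
tape (array([ 0.43966264, -0.08343065,  0.00882219]), np.float64(0.00542223248615443))
tray [ 0.36102236 -0.3613107   0.014     ]
tray [ 0.40813948 -0.22669913  0.014     ]
tray [ 0.59809336 -0.26250774  0.014     ]
tray [ 0.56793027 -0.39338447  0.014     ]
dye [0.76478149 0.06800894 0.1       ]
pot [0.6056112  0.20878374 0.045     ]
glue [ 0.78048259 -0.10966258  0.085     ]
```

Careful with the scale: shifts go in shares of 50 mm and turns go in shares of 4 rad. That gives: -0.006 m is -0.12, -0.14 rad / 4 = -0.035.

drive_effector(
  increments=[0,0,-0.12,-0.035,1,0,0,-0.12,-0.035,1,0,0,-0.12,-0.035,1,0,0,-0.12,-0.035,1,0,0,-0.12,-0.035,1,0,0,-0.12,-0.035,1,0,0,-0.12,-0.035,1,0,0,-0.12,-0.035,1,0,0,-0.12,-0.035,1],
  grip_force=30,
)

```text
clock: 1.15
position: [0.1904, -0.5952, 0.2808]
ee_rot: [-2.216, -2.226, -0.0]
force: [-0.8, -0.1, 0.3]
width: 0.998
gripper_force: 0.0
```

In the tool's units: 0.032 m is 0.64, 0.026 m is 0.52.

drive_effector(
  increments=[0.64,0.52,0,0,1,0.64,0.52,0,0,1,0.64,0.52,0,0,1,0.64,0.52,0,0,1,0.64,0.52,0,0,1,0.64,0.52,0,0,1,0.64,0.52,0,0,1,0.64,0.52,0,0,1,0.64,0.52,0,0,1,0,0,0,0,1],
)

```text
clock: 2.15
position: [0.4287, -0.3017, 0.2811]
ee_rot: [2.213, 2.23, 0.005]
force: [-0.3, -0.4, 1.0]
width: 0.999
gripper_force: 0.0
```

```bash
python3 - <<'E'
from h import *
d=grab('wrist','w_tray');s=d['state'];print(s['position'],s['joints'],np.abs(s['dq']).max())
np.save('pics/w_tray.npy',{k:v for k,v in d.items()},allow_pickle=True)
E
```

```text
[ 0.4287433  -0.30172338  0.28113968] [ 0.85226034  0.26357919 -0.42528022  1.70821294  0.11278255  1.19322648
  0.40620162] 0.08018366142901075
```

View pics/w_tray.png

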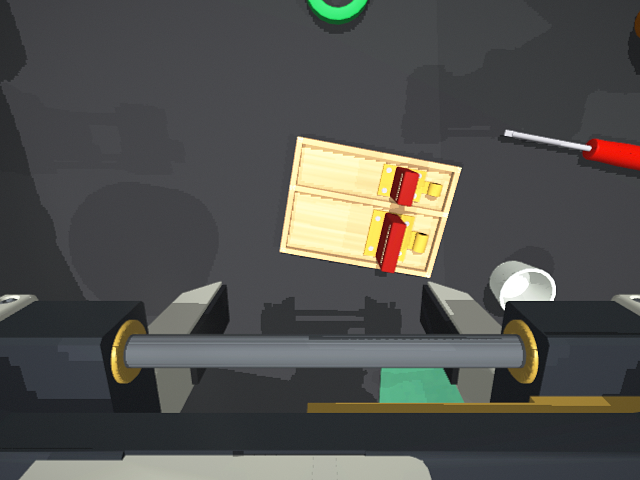

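The wrist view shows the tray with outer corners near (298,137), (461,167), (430,277), (280,252). The narrow row is on top, with its free end on the left.

In the tool's units: 0.03 m is 0.6, -0.015 m is -0.3.

drive_effector(
  increments=[0,0.6,-0.3,0,1,0,0.6,-0.3,0,1,0,0.6,-0.3,0,1,0,0,0,0,1],
)

```text
clock: 2.6
position: [0.518, -0.3079, 0.3269]
ee_rot: [2.22, 2.22, 0.004]
force: [0.3, 0.4, 0.1]
width: 0.995
gripper_force: 0.0
```

```bash
cat >> h.py <<'E'
def trayc(d):
    img=d['image'];h=cv2.cvtColor(img,cv2.COLOR_BGR2HSV)
    m=((h[...,2]>110)&(h[...,1]>25)&(h[...,0]<35)).astype(np.uint8)*255;m[285:]=0
    m=cv2.morphologyEx(m,cv2.MORPH_CLOSE,np.ones((9,9)))
    c=max(cv2.findContours(m,0,2)[0],key=cv2.contourArea);hull=cv2.convexHull(c)
    q=cv2.approxPolyN(hull,4,ensure_convex=True).reshape(-1,2).astype(float)
    i=np.argmin(q.sum(1)*1.);q=np.roll(q,-i,0)
    if q[1,0]<q[3,0]: q=q[[0,3,2,1]]
    return q
E
python3 - <<'E'
from h import *
a=np.load('pics/w_tray.npy',allow_pickle=True).item()
b=grab('wrist','w_tray2')
A,B=trayc(a),trayc(b);print(A.tolist(),B.tolist())
for p,q in zip(A,B):
    print(tri(a,p,b,q),plane(a,p,.014)[:2],plane(b,q,.014)[:2])
for d,q in((a,A),(b,B)):
    P=np.array([plane(d,p,.014)[:2] for p in q]);print(np.linalg.norm(P-np.roll(P,-1,0),axis=1),P.mean(0))
    for k in('red','brass'):print(k,[(c.tolist(),s) for c,s in blobs(mask(d['image'],k),60) if c[1]<285])
E
```

```text
[[297.0, 135.0], [462.0, 167.0], [429.0, 280.0], [278.0, 252.0]] [[226.0, 129.0], [378.0, 156.0], [356.0, 261.0], [216.0, 236.0]]
(array([ 0.39896571, -0.23132146,  0.0145577 ]), np.float64(0.0003491043782190493)) [ 0.39894047 -0.23115683] [ 0.39881141 -0.23149759]
(array([ 0.58685734, -0.26432223,  0.01574546]), np.float64(0.0009410292694909063)) [ 0.58747273 -0.2649604 ] [ 0.58715986 -0.26397992]
(array([ 0.56324663, -0.40581824,  0.01153034]), np.float64(0.0007327947679074803)) [ 0.56241892 -0.4051528 ] [ 0.56308155 -0.4045216 ]
(array([ 0.37336229, -0.37008458,  0.01031341]), np.float64(0.0008038702714499354)) [ 0.37371813 -0.36923727] [ 0.37462069 -0.36859228]
[0.19153875 0.14241349 0.19208829 0.14036515] [ 0.48063756 -0.31762682]
red [([613.7, 153.4], [582, 139, 58, 32, 1229]), ([404.3, 185.8], [390, 167, 29, 39, 720]), ([390.3, 242.2], [376, 213, 30, 60, 1074])]
brass [([386.2, 179.9], [377, 163, 21, 34, 361]), ([426.2, 186.6], [410, 169, 33, 33, 446]), ([394.8, 235.3], [363, 209, 66, 53, 1214])]
[0.19112886 0.14258938 0.19185519 0.13921259] [ 0.48091838 -0.31714785]
red [([532.6, 145.9], [489, 130, 87, 32, 1725]), ([322.3, 174.6], [314, 158, 17, 34, 420]), ([313.4, 226.6], [304, 200, 19, 54, 638])]
brass [([311.1, 169.1], [304, 154, 16, 31, 264]), ([342.2, 174.8], [328, 158, 34, 32, 582]), ([303.2, 217.9], [295, 197, 18, 43, 404]), ([332.9, 222.8], [314, 199, 39, 46, 857])]
```

View pics/w_tray2.png

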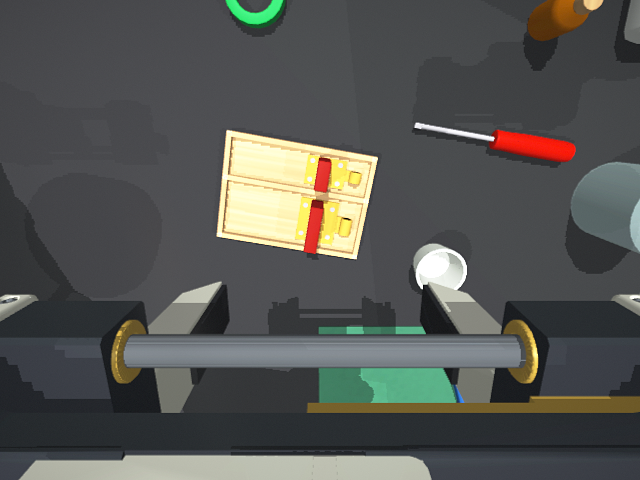

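The second view shows the tray corners at (226,129), (378,156), (356,261), (216,236). Triangulated height is about 13 mm and size about 191 x 140, both as expected. The tray centre is about (0.481,-0.316) with yaw about -0.177.

In the tool's units: 0.046 m is 0.92, 0.03 m is 0.6.

drive_effector(
  increments=[0.92,0,0,0,1,0.92,0,0,0,1,0.92,0,0,0,1,0.92,0,0,0,1,0.92,0,0,0,1,0.92,0,0,0,1,0.92,0,0,0,1,0.92,0,0,0,1,0.6,0,0,0,1,0,0,0,0,1],
)

```text
clock: 3.65
position: [0.5137, 0.0939, 0.3254]
ee_rot: [-2.216, -2.226, -0.0]
force: [-0.1, 0.0, -0.2]
width: 1.002
gripper_force: 0.0
```

```bash
python3 - <<'E'
from h import *
d=grab('wrist','w_l1');print(d['state']['position']);np.save('pics/w_l1.npy',d,allow_pickle=True)
E
```

```text
[0.51368337 0.09387917 0.32541939]
```

View pics/w_l1.png

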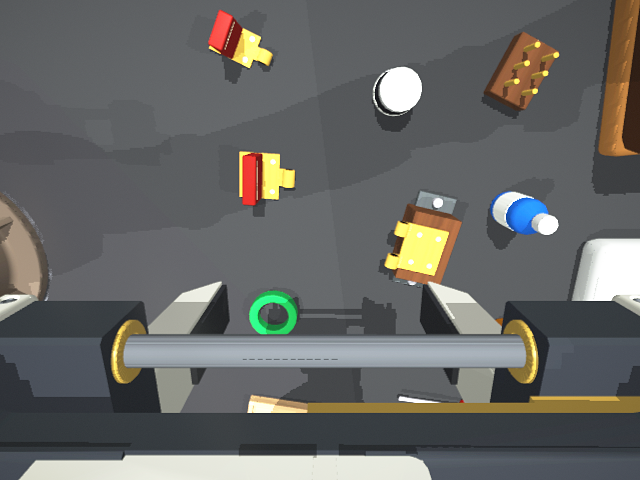

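View w_l1 shows the small leaf at (238,40), yawed about -25°, and the large leaf at (265,177), yaw about 0. The jamb is at (420,245), with its knuckles at (401,229) and (391,261).

In the tool's units: 0.035 m is 0.7, -0.025 m is -0.5.

drive_effector(
  increments=[0.7,-0.5,0.3,0,1,0.7,-0.5,0.3,0,1,0.7,-0.5,0.3,0,1,0,0,0,0,1,0,0,0,0,1],
)

```text
clock: 4.2
position: [0.4402, 0.1936, 0.2803]
ee_rot: [2.223, 2.219, -0.003]
force: [0.6, 0.0, 0.3]
width: 0.998
gripper_force: 0.0
```

```bash
python3 - <<'E'
from h import *
d=grab('wrist','w_l2');print(d['state']['position']);np.save('pics/w_l2.npy',d,allow_pickle=True)
a=np.load('pics/w_l1.npy',allow_pickle=True).item()
for e in(a,d):
  for k in('red','brass'):
    print(k,[(c.tolist(),s) for c,s in blobs(mask(e['image'],k),60) if c[1]<290 and s[0]<480])
big=np.zeros((600,800,3),np.uint8)
big[:,:400]=cv2.resize(a['image'][0:225,180:330],(400,600),interpolation=cv2.INTER_CUBIC)
big[:,400:]=cv2.resize(d['image'][0:300,150:350],(400,600),interpolation=cv2.INTER_CUBIC)
cv2.imwrite('pics/pair.png',big)
E
```

```text
[0.44019048 0.1935856  0.28026091]
red [([224.6, 34.8], [209, 10, 33, 48, 843]), ([251.3, 178.1], [242, 153, 20, 52, 847])]
brass [([249.7, 49.1], [231, 28, 42, 40, 597]), ([240.9, 170.2], [239, 151, 14, 46, 164]), ([274.7, 176.1], [261, 153, 34, 47, 1010]), ([417.6, 248.0], [384, 221, 65, 55, 2081])]
red [([288.5, 129.7], [275, 111, 29, 38, 553]), ([311.2, 268.3], [304, 238, 15, 60, 751])]
brass [([276.6, 123.7], [268, 106, 17, 34, 161]), ([310.8, 137.4], [292, 117, 43, 39, 588]), ([322.5, 258.4], [294, 236, 59, 46, 1390])]
```

View pics/pair.png

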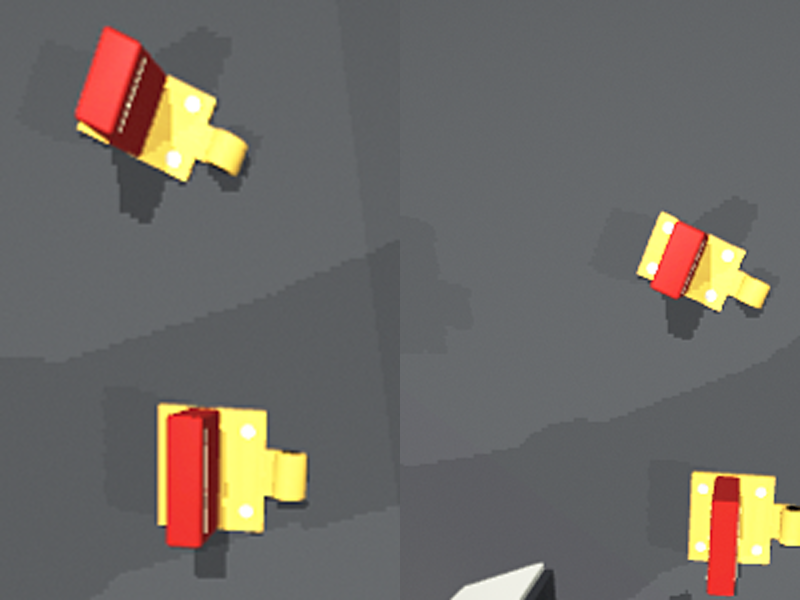

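The pair of crops shows both leaves flat on the table. The bright-red rail tops can be separated from the darker rail sides.

```bash
cat >> h.py <<'E'
def railtops(d):
    m=mask(d['image'],'red');V=d['image'].max(2);out=[]
    m[290:]=0;n,l,st,c=cv2.connectedComponentsWithStats(m)
    for i in range(1,n):
        if st[i][4]<300 or st[i][0]>450: continue
        t,_=cv2.threshold(V[l==i].reshape(-1,1),0,255,cv2.THRESH_OTSU)
        mm=((l==i)&(V>t)).astype(np.uint8);mm=cv2.morphologyEx(mm,cv2.MORPH_OPEN,np.ones((5,5)))
        k=max(cv2.findContours(mm,0,2)[0],key=cv2.contourArea);r=cv2.minAreaRect(k);b=cv2.boxPoints(r)
        out.append((np.array(r[0]),b,t))
    return sorted(out,key=lambda o:o[0][1])
def longaxis(d,b,z):
    P=np.array([plane(d,p,z)[:2] for p in b]);e=[P[1]-P[0],P[2]-P[1]];L=[np.linalg.norm(v) for v in e]
    v=e[int(np.argmax(L))];v=v if v[1]>0 else -v
    return np.arctan2(-v[0],v[1]),max(L),min(L)
E
python3 - <<'E'
from h import *
a,b=[np.load(f'pics/w_l{i}.npy',allow_pickle=True).item() for i in(1,2)]
for A,B in zip(railtops(a),railtops(b)):
    print(A[0],B[0],tri(a,A[0],b,B[0]),plane(a,A[0],.055),plane(b,B[0],.055),longaxis(a,A[1],.055),longaxis(b,B[1],.055),A[2],B[2])
# knuckle check, rough
for p,q in(((269.5-1,57.5),(325,146)),):
    print(plane(a,p,.012),plane(b,q,.012))
E
```

```text
[220.15000916  29.54999924] [288.25863647 129.60343933] (array([0.40465867, 0.26947943, 0.05413801]), np.float64(0.00013957091060279935)) [0.40493626 0.26932136 0.055     ] [0.4046816  0.26944595 0.055     ] (np.float64(-0.43042074826362076), np.float64(0.03568888473842003), np.float64(0.014464385834188532)) (np.float64(-0.42740649307165574), np.float64(0.03452712242786432), np.float64(0.014289079575406455)) 177.0 213.0
[249.         179.99998474] [311.09506226 270.00454712] (array([0.42429732, 0.11220739, 0.04112271]), np.float64(0.0020196388568138866)) [0.42624697 0.11354418 0.055     ] [0.42568125 0.11838561 0.055     ] (np.float64(-0.060583991938844464), np.float64(0.05583106268934473), np.float64(0.013721433938323384)) (np.float64(-0.06187613019893957), np.float64(0.04662619724785363), np.float64(0.014188471081750179)) 177.0 201.0
[0.44821338 0.25030686 0.012     ] [0.44155618 0.25137327 0.012     ]
```

In the tool's units: 0.04 m is 0.8, 0.038 m is 0.76, 0.1425 rad / 4 = 0.0356.

drive_effector(
  increments=[0.76,-0.36,0.4,0,1,0.76,-0.36,0.4,0,1,0,0,0.8,0.0356,1,0,0,0.8,0.0356,1,0,0,0.8,0.0356,1,0,0,0,0,1,0,0,0,0,1],
)

```text
clock: 4.95
position: [0.4055, 0.2704, 0.1213]
ee_rot: [2.64, 1.701, -0.001]
force: [1.1, 0.4, 0.6]
width: 1.001
gripper_force: 0.0
```

```bash
cat >> h.py <<'E'
def goto(x,y,z,yaw,note=''):
    "print tool-axis offsets to reach TCP target, tool y at world yaw"
    s=arm.observe();M=R.from_rotvec(s['ee_rot']).as_matrix();e=M.T@(np.array([x,y,z])-s['position'])
    cy=np.arctan2(M[1,1],M[0,1]);t=-(yaw-cy);t=(t+np.pi)%(2*np.pi)-np.pi
    print(note,'d',e.round(4),'turn',round(t,4),'tilt',np.degrees(np.arccos(-M[2,2])).round(2),'pos',s['position'].round(4),'yaw',round(cy,4))
E
python3 -c "
from h import *
goto(.4047,.2694,.023,-.429)"
```

```text
 d [-0.0011 -0.0003  0.0983] turn 0.0031 tilt 0.06 pos [0.4055 0.2704 0.1213] yaw -0.4259
```

In the tool's units: 0.035 m is 0.7, 0.02 m is 0.4, 0.003 rad / 4 = 0.0008.

drive_effector(
  increments=[-0.02,0,0.7,0.0008,1,0,0,0.7,0,1,0,0,0.4,0,1,0,0,0.16,0,0.6,0,0,0,0,0.1,0,0,0,0,0.1,0,0,0,0,0.1,0,0,0,0,0.1,0,0,0,0,0.1,0,0,0,0,0.1],
  grip_force=30,
)

```text
clock: 5.95
position: [0.4042, 0.2707, 0.023]
ee_rot: [2.645, 1.694, 0.001]
force: [-0.1, 0.3, -0.2]
width: 0.442
gripper_force: 0.0
```

drive_effector(
  increments=[0,0,0,0,0.1,0,0,0,0,0.1,0,0,0,0,0.1,0,0,0,0,0.1,0,0,0,0,0.1,0,0,0,0,0.1,0,0,0,0,0.1],
  grip_force=30,
)

```text
clock: 6.65
position: [0.404, 0.2706, 0.0227]
ee_rot: [-2.646, -1.694, 0.0]
force: [0.1, 1.1, -0.7]
width: 0.174
gripper_force: 30.0
```

In the tool's units: -0.045 m is -0.9, -0.04 m is -0.8, -0.126 rad / 4 = -0.0315.

drive_effector(
  increments=[0,0,-0.4,0,0.1,0,0,-0.8,0,0.1,0,0,-0.9,-0.0315,0.1,0,0,-0.9,-0.0315,0.1,0,0,0,0,0.1],
)

```text
clock: 7.15
position: [0.4062, 0.273, 0.178]
ee_rot: [2.406, 2.019, 0.014]
force: [0.2, 0.8, -1.5]
width: 0.172
gripper_force: 30.0
```

```bash
python3 -c "
from h import *
goto(.4340,-.2683,.12,-.177)"
```

```text
 d [-0.5286  0.1211  0.0555] turn 0.0022 tilt 0.5 pos [0.4062 0.273  0.178 ] yaw -0.1748
```

In the tool's units: -0.044 m is -0.88, 0.01 m is 0.2.

drive_effector(
  increments=[-0.88,0.2,0,0,0.1,-0.88,0.2,0,0,0.1,-0.88,0.2,0,0,0.1,-0.88,0.2,0,0,0.1,-0.88,0.2,0,0,0.1,-0.88,0.2,0,0,0.1,-0.88,0.2,0,0,0.1,-0.88,0.2,0,0,0.1,-0.88,0.2,0,0,0.1,-0.88,0.2,0,0,0.1],
)

```text
clock: 8.15
position: [0.423, -0.1821, 0.1721]
ee_rot: [-2.412, -2.012, 0.001]
force: [1.5, -0.3, -1.3]
width: 0.172
gripper_force: 30.0
```

drive_effector(
  increments=[-0.88,0.2,0.2,0,0.1,-0.88,0.2,0.2,0,0.1,0,0,0.2,0,0.1,0,0,0,0,0.1,0,0,0,0,0.1],
)

```text
clock: 8.65
position: [0.4275, -0.2688, 0.1422]
ee_rot: [-2.409, -2.013, 0.0]
force: [-0.2, 0.1, -1.1]
width: 0.175
gripper_force: 30.0
```

```bash
python3 -c "
from h import *
goto(.4340,-.2683,.0275,-.177)
print(arm.observe()['joints'])
d=grab('wrist','w_place')"
```

```text
 d [0.0016 0.0065 0.1147] turn -0.0016 tilt 0.11 pos [ 0.4275 -0.2688  0.1422] yaw -0.1786
[ 0.79981078  0.37729448 -0.44232754  1.93664437  0.20618434  0.87330123
  0.07265017]
```

View pics/w_place.png

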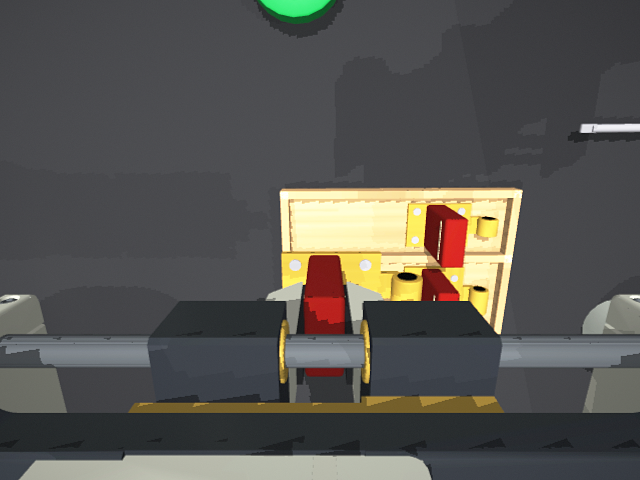

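The wrist view shows the held leaf level and aligned with the tray edges. The tray's outer edge is at row 188, the left corner is at (281,189), the fixed rail is at (445,235), and the held plate's far edge is at row 253.

```bash
python3 - <<'E'
from h import *
d=grab('wrist');s=d['state'];M=R.from_rotvec(s['ee_rot']).as_matrix()
f=lambda n,p,z:print(n,(M.T@(plane(d,p,z)-s['position'])*1000).round(1))
f('outer corner NL',(281,189),.014);f('outer corner NR',(521,189),.014)
f('divider top',(360,253),.014);f('divider bottom',(360,263),.014)
f('plate L top corner',(282,253),.123);f('plate R top corner',(381,253),.123)
E
```

```text
outer corner NL [ 32.1 -33.3 128.8]
outer corner NR [ 32.1 155.3 128.7]
divider top [-21.   30.3 128.7]
divider bottom [-29.9  30.6 128.7]
plate L top corner [ 16.7 -21.1  19.8]
plate R top corner [16.7 29.8 19.8]
```

In the tool's units: 0.035 m is 0.7, 0.006 m is 0.12, -0.0015 rad / 4 = -0.0004.

drive_effector(
  increments=[0.07,0.12,0,-0.0004,0.1,0,0,0.7,0,0.1,0,0,0.7,0,0.1,0,0,0.5,0,0.1,0,0,0.24,0,0.1,0,0,0.1,0,0.1,0,0,0,0,0.1],
)

```text
clock: 9.45
position: [0.4349, -0.2678, 0.0311]
ee_rot: [2.409, 2.016, 0.0]
force: [0.9, -0.5, -0.8]
width: 0.17
gripper_force: 30.0
```

```bash
python3 -c "
from h import *
goto(.4340,-.2683,.0265,-.177)"
```

```text
 d [-0.0007 -0.0008  0.0046] turn -0.0004 tilt 0.03 pos [ 0.4349 -0.2678  0.0311] yaw -0.1774
```

In the tool's units: 0.003 m is 0.06, 0.001 m is 0.02.

drive_effector(
  increments=[0,0,0.06,0,0.1,0,0,0.02,0,0.1,0,0,0.014,0,0.1,0,0,0,0,0.1],
)

```text
clock: 9.85
position: [0.4347, -0.2683, 0.0267]
ee_rot: [2.41, 2.014, 0.0]
force: [-0.4, 0.4, 4.2]
width: 0.176
gripper_force: 30.0
```

drive_effector(
  increments=[0,0,0,0,1,0,0,0,0,1,0,0,0,0,1,0,0,0,0,1,0,0,0,0,1,0,0,0,0,1,0,0,0,0,1,0,0,0,0,1],
)

```text
clock: 10.65
position: [0.4343, -0.268, 0.026]
ee_rot: [2.41, 2.015, -0.0]
force: [0.5, 0.3, -0.3]
width: 0.818
gripper_force: 0.0
```

In the tool's units: -0.045 m is -0.9, -0.03 m is -0.6.

drive_effector(
  increments=[0,0,-0.6,0,1,0,0,-0.9,0,1,0,0,-0.9,0,1,0,0,-0.9,0,1,0,0,-0.9,0,1,0.6,0,-0.6,0,1,0,0,0,0,1],
)

```text
clock: 11.35
position: [0.4428, -0.2355, 0.2707]
ee_rot: [2.401, 2.016, 0.007]
force: [0.5, -0.4, -1.3]
width: 1.001
gripper_force: 0.0
```

```bash
python3 - <<'E'
from h import *
d=grab('wrist','w_after');goto(.56,.02,.30,-.2)
cv2.imwrite('pics/after_crop.png',cv2.resize(d['image'][60:300,200:520],(800,600)))
E
```

```text
 d [ 0.2738  0.0723 -0.0317] turn 0.0248 tilt 0.27 pos [ 0.4412 -0.237   0.2683] yaw -0.1752
```

View pics/after_crop.png

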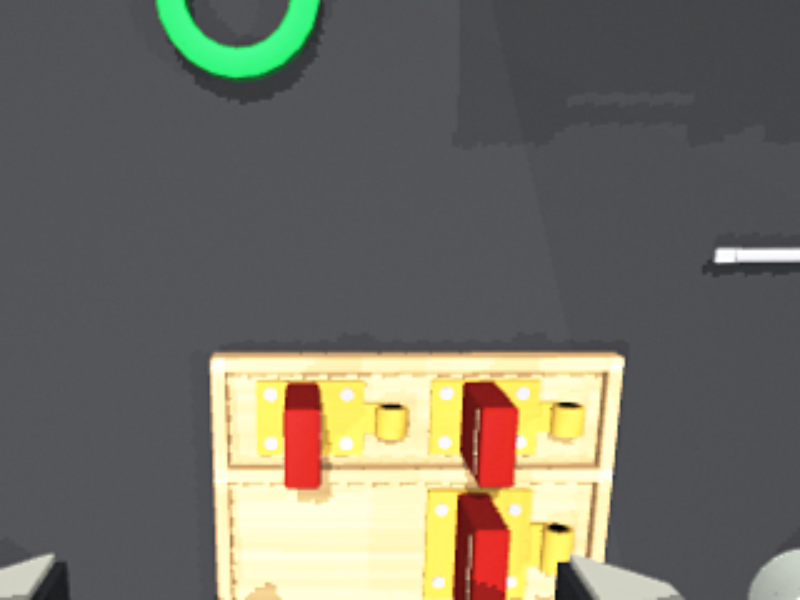

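The crop shows the small leaf lying flat in the near end of the narrow row, with clearance on all sides and released. Next I measure the jamb close up.

In the tool's units: 0.043 m is 0.86, 0.015 m is 0.3.

drive_effector(
  increments=[0.86,0.26,0.2,0,1,0.86,0.26,0.2,0,1,0.86,0.26,0.3,0,1,0.86,0.26,0.3,0,1,0.86,0.26,0.3,0,1,0.86,0.26,0.3,0,1,0.86,0.26,0.3,0,1,0,0,0,0,1,0,0,0,0,1],
)

```text
clock: 12.3
position: [0.5817, 0.0424, 0.169]
ee_rot: [-2.406, -2.017, 0.004]
force: [-0.3, -0.4, 0.3]
width: 1.002
gripper_force: 0.0
```

```bash
python3 - <<'E'
from h import *
d=grab('wrist','j1');goto(.58,.05,.17,-.175);np.save('pics/j1.npy',d,allow_pickle=True)
E
```

```text
 d [ 0.0087 -0.0034 -0.0004] turn -0.0029 tilt 0.15 pos [0.5818 0.0408 0.1696] yaw -0.1779
```

drive_effector(
  increments=[0,-0.9,-0.2,0,1,0,-0.9,-0.2,0,1,0,0,0,0,1,0,0,0,0,1],
)

```text
clock: 12.75
position: [0.4934, 0.0556, 0.1916]
ee_rot: [2.411, 2.011, -0.0]
force: [0.7, 0.5, 0.0]
width: 1.002
gripper_force: 0.0
```

```bash
python3 - <<'E'
from h import *
b=grab('wrist','j2');goto(.5,.05,.17,-.175);np.save('pics/j2.npy',b,allow_pickle=True)
a=np.load('pics/j1.npy',allow_pickle=True).item()
for d in(a,b):print([(c.tolist(),s) for c,s in blobs(mask(d['image'],'brass'),100) if c[1]<300])
out=np.zeros((600,800,3),np.uint8)
for i,d in enumerate((a,b)):
    c,s=max(((c,s) for c,s in blobs(mask(d['image'],'brass'),100) if c[1]<300 and 200<c[0]<560),key=lambda t:t[1][4])
    x0,y0=max(0,int(c[0])-65),max(0,int(c[1])-75);print('crop',x0,y0)
    out[:,i*400:i*400+400]=cv2.resize(d['image'][y0:y0+150,x0:x0+100],(400,600),interpolation=cv2.INTER_CUBIC)
cv2.imwrite('pics/jpair.png',out)
E
```

```text
 d [-0.0046  0.0066  0.0214] turn -0.0058 tilt 0.1 pos [0.4943 0.0557 0.1914] yaw -0.1808
[([160.0, 166.9], [132, 133, 59, 70, 2309]), ([386.9, 236.2], [340, 199, 92, 78, 5306])]
[([265.5, 161.9], [241, 130, 54, 66, 2005]), ([488.7, 225.0], [443, 190, 90, 73, 4684])]
crop 321 161
crop 423 150
```

View pics/jpair.png

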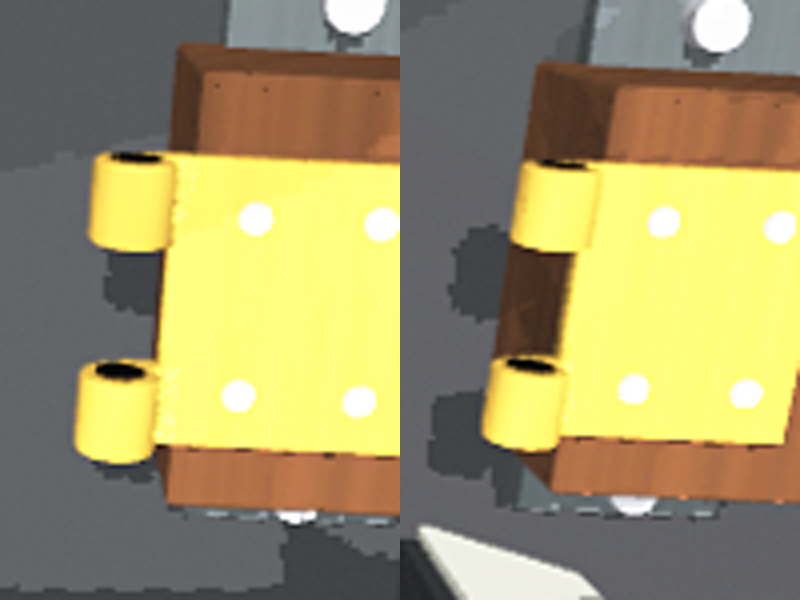

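The jamb pair shows two brass knuckles with hole openings. In j1 these are at crop (137,157) and (120,371), and in j2 at (162,165) and (130,366). The plate's long edges are clear.

```bash
python3 - <<'E'
from h import *
a,b=[np.load(f'pics/j{i}.npy',allow_pickle=True).item() for i in(1,2)]
def hole(d,p):
    x,y=map(int,map(round,p));w=d['image'][y-5:y+6,x-10:x+11].max(2)
    m=(w<60).astype(np.uint8);n,l,st,c=cv2.connectedComponentsWithStats(m)
    i=1+min(range(n-1),key=lambda k:np.hypot(*(c[k+1]-[10,5])) if st[k+1][4]>4 else 99)
    return c[i]+[x-10,y-5],st[i]
H=[]
for p,q in(((355.25,200.25),(463.5,191.25)),((351,253.75),(455.5,241.5))):
    hp,sp=hole(a,p);hq,sq=hole(b,q);X,e=tri(a,hp,b,hq);print(hp,sp,hq,sq,X,e,tri(a,p,b,q));print(plane(a,hp,.058),plane(b,hq,.058));H.append((plane(a,hp,.058)+plane(b,hq,.058))/2)
v=(H[0]-H[1])[:2];L=np.linalg.norm(v);yaw=np.arctan2(-v[0],v[1]);print('len',L,'yaw',yaw)
u=v/L;c=H[1][:2]+.013*u+(L-.042)/2*u*0;print('axis mid',c,H[0][:2]-.029*u)
# crest checks z=.066 : barrel lower ends y=13 and y=-29
f=lambda d,o,p:(plane(d,(o[0]+p[0]/4,o[1]+p[1]/4),.066)[:2]-c)
ux=np.array([u[1],-u[0]])
for n,d,o,p in(('up13 j1',a,(321,161),(130,251)),('lo-29 j1',a,(321,161),(115,464)),('up13 j2',b,(423,150),(152,250)),('lo-29 j2',b,(423,150),(120,450))):
    w=f(d,o,p);print(n,w@ux,w@u)
# yaw from plate edges
for d,l in((a,((200,157),(390,168),(200,446),(390,454))),(b,((210,165),(390,168),(180,437),(380,443)))):
    o=(321,161) if d is a else (423,150);P=[plane(d,(o[0]+p[0]/4,o[1]+p[1]/4),.0535)[:2] for p in l]
    for i in(0,2):
        e=P[i+1]-P[i];print('edge yaw',np.arctan2(e[1],e[0]),'y',(P[i]-c)@u)
# large leaf
for d in(a,b):
    for A in railtops(d):print('rail',plane(d,A[0],.055),longaxis(d,A[1],.055),A[2])
A,B=railtops(a)[0],railtops(b)[0];print(tri(a,A[0],b,B[0]))
E
```

```text
[354.69230769 199.76923077] [ 6  4 10  2 13] [463.5 190.7] [ 5  4 10  2 10] [0.60894377 0.06507637 0.05927185] 7.393677468609548e-05 (array([0.60935438, 0.06436428, 0.05800927]), np.float64(0.00012630582622047754))
[0.60900681 0.06485644 0.058     ] [0.60938594 0.06474198 0.058     ]
[350.43333333 253.13333333] [ 4  3 12  4 30] [455.47619048 240.9047619 ] [ 4  3 11  3 21] [0.59940652 0.02437939 0.05955813] 0.00021760584926096011 (array([0.59977654, 0.02337998, 0.05832744]), np.float64(0.000191124412575414))
[0.59943033 0.02394224 0.058     ] [0.5999039  0.02368065 0.058     ]
len 0.04208091659369647 yaw -0.22843238762633286
axis mid [0.60261098 0.03647374] [0.6026293  0.03655255]
up13 j1 -0.00042682257396064533 0.01274035536877496
lo-29 j1 -8.142467454745482e-05 -0.029592375872226274
up13 j2 -0.00213551106742235 0.01291124706012106
lo-29 j2 -0.0020464027244119537 -0.02941244185658206
edge yaw -0.23357587475277294 y 0.028543913546494173
edge yaw -0.21978393373051472 y -0.029994303082922613
edge yaw -0.19732608018145237 y 0.02842143611786477
edge yaw -0.21284477231712856 y -0.030317144816553676
rail [0.42607587 0.1140527  0.055     ] (np.float64(-0.06077906576528753), np.float64(0.057774257971677956), np.float64(0.015052153996104373)) 175.0
rail [0.42570939 0.11385966 0.055     ] (np.float64(-0.06256457089835302), np.float64(0.057570277220643395), np.float64(0.014898309017159822)) 174.0
(array([0.42546688, 0.11391732, 0.05406302]), np.float64(0.00023711945691474502))
```

In the tool's units: -0.118 rad / 4 = -0.0295.

```bash
python3 -c "
from h import *
goto(.4257,.1139,.022,-.0617)"
```

```text
d [ 0.0451 -0.0782  0.1693] turn -0.1191 tilt 0.1 pos [0.4943 0.0557 0.1914] yaw -0.1808
```

drive_effector(
  increments=[0,0,0,-0.0295,1],
)

```text
clock: 12.9
position: [0.4949, 0.0561, 0.1911]
ee_rot: [2.289, 2.151, 0.0]
force: [0.4, -0.2, -0.9]
width: 1.0
gripper_force: 0.0
```

```bash
python3 -c "
from h import *
goto(.4257,.1139,.022,-.0617)"
```

```text
 d [ 0.0534 -0.0728  0.169 ] turn -0.0003 tilt 0.06 pos [0.4949 0.0561 0.1911] yaw -0.062
```

In the tool's units: 0.04 m is 0.8, -0.0365 m is -0.73.

drive_effector(
  increments=[0.54,-0.73,0.3,0,1,0.54,-0.73,0.3,0,1,0,0,0.8,0,1,0,0,0.4,0,1,0,0,0,0,1,0,0,0,0,1],
)

```text
clock: 13.5
position: [0.4251, 0.1156, 0.1011]
ee_rot: [-2.288, -2.152, 0.0]
force: [-0.1, -0.0, 0.5]
width: 1.001
gripper_force: 0.0
```

```bash
python3 -c "
from h import *
goto(.4257,.1139,.022,-.0617)"
```

```text
 d [-0.0016  0.0007  0.0791] turn 0.0003 tilt 0.04 pos [0.4251 0.1156 0.1011] yaw -0.0614
```

In the tool's units: 0.035 m is 0.7, 0.03 m is 0.6.

drive_effector(
  increments=[-0.032,0.014,0.7,0,1,0,0,0.6,0,1,0,0,0.28,0,0.6,0,0,0,0,0.1,0,0,0,0,0.1,0,0,0,0,0.1,0,0,0,0,0.1,0,0,0,0,0.1],
  grip_force=40,
)

```text
clock: 14.3
position: [0.4255, 0.1143, 0.0228]
ee_rot: [2.287, 2.153, 0.002]
force: [-0.1, 0.2, -0.2]
width: 0.525
gripper_force: 0.0
```

drive_effector(
  increments=[0,0,0,0,0.1,0,0,0,0,0.1,0,0,0,0,0.1,0,0,0,0,0.1,0,0,0,0,0.1,0,0,0,0,0.1,0,0,0,0,0.1,0,0,0,0,0.1,0,0,0,0,0.1],
)

```text
clock: 15.2
position: [0.4249, 0.1143, 0.022]
ee_rot: [-2.287, -2.154, 0.0]
force: [-0.5, -0.6, 0.9]
width: 0.171
gripper_force: 40.0
```

```bash
python3 -c "
from h import *
goto(.4257,.1139,.022,-.0617)"
```

```text
 d [-0.0003  0.0008  0.    ] turn 0.0016 tilt 0.0 pos [0.4249 0.1143 0.022 ] yaw -0.0601
```

In the tool's units: -0.045 m is -0.9, -0.02 m is -0.4, 0.08 rad / 4 = 0.02.

drive_effector(
  increments=[0,0,-0.4,0,0.1,0,0,-0.9,0,0.1,0,0,-0.9,0.02,0.1,0,0,-0.2,0.02,0.1,0,0,0,0,0.1,0,0,0,0,0.1],
)

```text
clock: 15.8
position: [0.4244, 0.1137, 0.1413]
ee_rot: [2.45, 1.966, -0.002]
force: [-1.0, 0.2, -2.8]
width: 0.168
gripper_force: 40.0
```

```bash
python3 -c "
from h import *
goto(.5616,.0457,.072,-.22)"
```

```text
 d [-0.0367  0.1487  0.0693] turn 0.002 tilt 0.06 pos [0.4244 0.1137 0.1413] yaw -0.218
```

In the tool's units: 0.037 m is 0.74, 0.015 m is 0.3, 0.002 rad / 4 = 0.0005.

drive_effector(
  increments=[-0.18,0.74,0,0.0005,0.1,-0.18,0.74,0,0,0.1,-0.18,0.74,0,0,0.1,-0.18,0.74,0,0,0.1,0,0,0.3,0,0.1,0,0,0,0,0.1,0,0,0,0,0.1],
)

```text
clock: 16.5
position: [0.5596, 0.0471, 0.1254]
ee_rot: [-2.45, -1.963, 0.005]
force: [0.1, -0.8, -1.5]
width: 0.174
gripper_force: 40.0
```

```bash
python3 - <<'E'
from h import *
goto(.5616,.0457,.072,-.22)
d=grab('wrist','hov');np.save('pics/hov.npy',d,allow_pickle=True)
print([(c.tolist(),s) for c,s in blobs(mask(d['image'],'brass'),40) if c[1]<330])
for n in('scene','side'):
    e=grab(n,'hov_'+n);np.save(f'pics/hov_{n}.npy',e,allow_pickle=True)
cv2.imwrite('pics/hovc.png',cv2.resize(d['image'][180:330,280:480],(800,600),interpolation=cv2.INTER_CUBIC))
E
```

```text
 d [-0.0009  0.0025  0.0534] turn 0.0003 tilt 0.23 pos [0.5596 0.0471 0.1254] yaw -0.2197
[([402.1, 253.5], [280, 209, 205, 92, 10783])]
```

View pics/hovc.png

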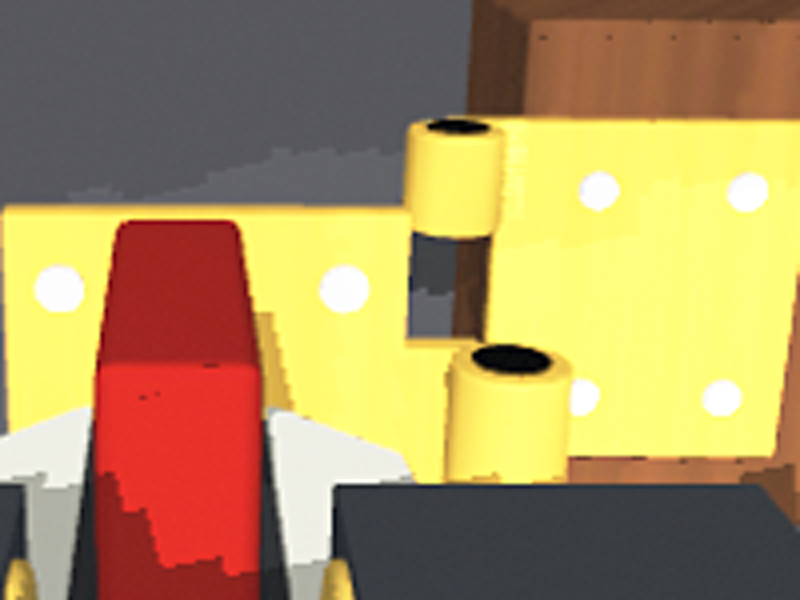

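The hover crop shows the held knuckle's hole at crop (512,359) and the jamb's upper hole at (458,126). The plate edges are parallel, with the held edge at row 208 and the jamb edge at row 118.

```bash
python3 - <<'E'
from h import *
d=np.load('pics/hov.npy',allow_pickle=True).item();s=d['state'];M=R.from_rotvec(s['ee_rot']).as_matrix()
z0=s['position'][2]-.022
def f(n,p,z):
    w=M.T@(plane(d,(280+p[0]/4,180+p[1]/4),z)-s['position'])*1000;print(n,w.round(1));return w
f('held hole (x 11,y 42)',(512,359),z0+.008)
f('held plate TL (x 29,y -22)',(5,208),z0+.004);f('held plate TR (29,29)',(410,208),z0+.004)
f('held knuckle L',(450,430),z0+.010);f('held knuckle R',(569,430),z0+.010)
f('jamb hole u (x +29)',(458,126),.058)
f('jamb up lower crest (+13)',(456,238),.066);f('jamb plate edge L +29',(520,118),.0535);f('jamb plate edge R',(790,119.5),.0535)
f('jamb barrel L',(406,180),.060);f('jamb barrel R',(498,180),.060)
f('jamb bottom edge -29',(600,459),.0535);f('jamb bottom edge -29',(780,459),.0535)
f('jamb plate right edge',(799,300),.0535)
# world predicted
for n,p in(('axis',(.6026,.0365,.058)),):print(n,(M.T@(np.array(p)-s['position'])*1000).round(1))
# held z check, from side & scene views: top of held rail
E
```

```text
held hole (x 11,y 42) [ 9.8 42.9 13.8]
held plate TL (x 29,y -22) [ 28.4 -20.8  18.1]
held plate TR (29,29) [28.4 29.8 17.9]
held knuckle L [ 1.  35.2 11.9]
held knuckle R [ 1.  50.2 11.8]
jamb hole u (x +29) [27.9 44.9 67.2]
jamb up lower crest (+13) [11.9 44.  59.2]
jamb plate edge L +29 [28.2 55.6 71.6]
jamb plate edge R [28.  98.8 71.5]
jamb barrel L [19.6 36.8 65.2]
jamb barrel R [19.6 51.3 65.1]
jamb bottom edge -29 [-31.6  73.5  71.6]
jamb bottom edge -29 [-31.6 104.4  71.5]
jamb plate right edge [ -2.6 104.   71.5]
axis [-0.9 44.5 67.2]
```

Careful with the scale: shifts go in shares of 50 mm and turns go in shares of 4 rad. That gives: 0.01 m is 0.2, 0.0015 m is 0.03.

drive_effector(
  increments=[0,0.03,0,0,0.1,0,0,0.2,0,0.1,0,0,0.2,0,0.1,0,0,0,0,0.1,0,0,0,0,0.1],
)

```text
clock: 17.15
position: [0.5624, 0.0463, 0.1064]
ee_rot: [-2.453, -1.961, 0.002]
force: [0.4, -0.4, -2.1]
width: 0.175
gripper_force: 40.0
```

```bash
python3 - <<'E'
from h import *
# target TCP so held hole (tool 43.0 ahead, -0.9 in x) meets jamb axis
s=arm.observe();M=R.from_rotvec(s['ee_rot']).as_matrix()
t=np.array([.6026,.0365,.058])-M@[-.0008,.0430,.014]
goto(t[0],t[1],.072,-.22)
E
```

```text
 d [ 0.0001 -0.0016  0.0345] turn -0.0019 tilt 0.07 pos [0.5624 0.0463 0.1064] yaw -0.2219
```

In the tool's units: 0.005 m is 0.1, -0.0015 m is -0.03.

drive_effector(
  increments=[0,-0.03,0.1,0,0.1,0,0,0.1,0,0.1,0,0,0,0,0.1,0,0,0,0,0.1],
)

```text
clock: 17.55
position: [0.5613, 0.0466, 0.0969]
ee_rot: [-2.454, -1.962, 0.0]
force: [0.7, -0.6, -2.2]
width: 0.172
gripper_force: 40.0
```

```bash
python3 - <<'E'
from h import *
goto(.5608,.0466,.072,-.22)
d=grab('wrist','hov2');s=d['state'];M=R.from_rotvec(s['ee_rot']).as_matrix();z0=s['position'][2]-.022
I=M.T
def f(p,z):return (I@(plane(d,p,z)-s['position'])*1000).round(1)
m=(d['image'].max(2)<45).astype(np.uint8);m[:190]=0;m[300:]=0
for c,st in blobs(m,8):
    if 370<c[0]<440:print(c,st,'as jamb',f(c,.058),'as held',f(c,z0+.008))
b=mask(d['image'],'brass')
for r in range(212,300,8):
    x=np.flatnonzero(b[r,370:460]);k=np.flatnonzero(np.diff(b[r,:].astype(int)));print(r,k[(k>270)&(k<500)])
E
```

```text
 d [-0.0001 -0.0005  0.0249] turn -0.002 tilt 0.02 pos [0.5613 0.0466 0.0969] yaw -0.222
[399.5 222. ] [392, 221, 16, 3, 44] as jamb [28.2 42.4 38.9] as held [34.6 37.1 14. ]
[407.3 269.4] [398, 267, 19, 6, 93] as jamb [ 0.1 48.6 38.9] as held [ 9.9 42.6 14. ]
212 []
220 [390 391 399 499]
228 [384]
236 [279 309 338 382 384 413 415 434 443 477 485 498]
244 [280 307 341 381 383 416 417 434 442 476 484 497]
252 [280 287 300 306 342 358 372 381 388 496]
260 [280 304 343 381 407 495]
268 [280 303 344 397 415 494]
276 [281 302 345 492]
284 [281 291 356 491]
292 [378 431 435 472 475 490]
```

In the tool's units: 0.008 m is 0.16, -0.0002 m is -0.004.

drive_effector(
  increments=[0.004,-0.004,0.16,0,0.1,0,0,0.1,0,0.1,0,0,0,0,0.1],
)

```text
clock: 17.9
position: [0.5605, 0.0467, 0.083]
ee_rot: [-2.453, -1.961, 0.002]
force: [-0.5, -0.3, -2.1]
width: 0.173
gripper_force: 40.0
```

```bash
python3 -c "
from h import *
goto(.5610,.0467,.072,-.22)"
```

```text
 d [0.0001 0.0005 0.011 ] turn -0.002 tilt 0.1 pos [0.5605 0.0467 0.083 ] yaw -0.222
```

In the tool's units: 0.005 m is 0.1, 0.004 m is 0.08.

drive_effector(
  increments=[0,0,0.1,0,0.1,0,0,0.08,0,0.1,0,0,0.04,0,0.1,0,0,0,0,0.1,0,0,0,0,0.1],
)

```text
clock: 18.4
position: [0.5613, 0.0469, 0.0731]
ee_rot: [2.454, 1.962, 0.0]
force: [0.8, 0.6, -1.5]
width: 0.174
gripper_force: 40.0
```

```bash
python3 - <<'E'
from h import *
goto(.5610,.0467,.072,-.22)
d=grab('wrist','fin');s=d['state'];M=R.from_rotvec(s['ee_rot']).as_matrix();z0=s['position'][2]-.022
f=lambda p,z:(M.T@(plane(d,p,z)-s['position'])*1000).round(1)
m=(d['image'].max(2)<45).astype(np.uint8);m[:190]=0;m[300:]=0
for c,st in blobs(m,5):
    if 370<c[0]<440:print(c,st,'as jamb',f(c,.058),'as held',f(c,z0+.008))
# held knuckle height from two views is hidden; check rail top in the scene view
A=d['image'][190:300,370:440];cv2.imwrite('pics/finc.png',cv2.resize(A,(700,600)))
E
```

```text
 d [-0.0002 -0.0003  0.0011] turn -0.002 tilt 0.01 pos [0.5613 0.0469 0.0731] yaw -0.222
[409.1 234.5] [400, 233, 19, 4, 65] as jamb [27.9 42.5 15.1] as held [28.2 42.2 14. ]
[407.5 271.2] [398, 269, 19, 4, 31] as jamb [ 8.5 43.  15.1] as held [ 9.  42.7 14. ]
```

In the tool's units: 0.001 m is 0.02.

drive_effector(
  increments=[0,0,0.02,0,0.1,0,0,0,0,0.1,0,0,0,0,0.1,0,0,0,0,0.1,0,0,0,0,0.1],
)

```text
clock: 18.95
position: [0.5613, 0.0468, 0.0721]
ee_rot: [2.454, 1.962, -0.0]
force: [-0.0, 0.3, -2.8]
width: 0.171
gripper_force: 40.0
```

```bash
python3 - <<'E'
from h import *
P=[]
for i in range(6):
    d=grab('wrist');s=d['state'];M=R.from_rotvec(s['ee_rot']).as_matrix();P.append(s['position'])
    f=lambda p,z:(M.T@(plane(d,p,z)-s['position'])*1000).round(1)
    m=(d['image'].max(2)<45).astype(np.uint8);m[:190]=0;m[300:]=0
    if i in(0,5):
        for c,st in blobs(m,5):
            if 370<c[0]<440:print(c,st,f(c,.058))
print(np.mean(P,0),np.std(P,0),s['force'],np.abs(s['dq']).max());goto(.5610,.0467,.072,-.22)
# height: scene/side rays to held rail top (red, fx colour blob near the gripper) vs jamb brass knuckles
a,b=grab('scene','fs'),grab('side','fi')
for d in(a,b):print([(c.tolist(),t) for c,t in blobs(mask(d['image'],'brass'),15) if 270<c[0]<370 and 225<c[1]<290],[(c.tolist(),t) for c,t in blobs(mask(d['image'],'red'),15)])
E
```

```text
[409.7 234.9] [400, 233, 20, 5, 73] [28.  42.5 14.1]
[407.3 271.7] [401, 271, 14, 2, 15] [ 8.7 42.7 14.1]
[409.6 235. ] [400, 233, 20, 5, 74] [28.  42.5 14. ]
[407.5 271.8] [401, 271, 14, 2, 14] [ 8.6 42.8 14. ]
[0.5612644  0.0468359  0.07203938] [1.87134783e-05 1.06695497e-05 1.10781677e-05] [ 0.88820313  0.11082439 -1.81030382] 0.0012530534630098992
 d [-0.0002 -0.0002  0.    ] turn -0.0021 tilt 0.0 pos [0.5613 0.0468 0.072 ] yaw -0.2221
[([342.0, 258.4], [325, 243, 35, 31, 714])] [([65.4, 44.9], [0, 28, 136, 37, 3248]), ([332.4, 238.4], [325, 225, 24, 20, 134]), ([189.0, 245.5], [182, 243, 15, 6, 75]), ([191.2, 255.8], [184, 249, 16, 14, 164]), ([192.4, 276.0], [183, 265, 19, 22, 275]), ([161.2, 280.7], [146, 269, 31, 24, 493]), ([243.3, 366.9], [234, 343, 20, 50, 607])]
[([305.4, 251.2], [282, 239, 55, 26, 515])] [([372.8, 195.9], [364, 182, 19, 30, 280]), ([274.4, 200.7], [264, 196, 24, 11, 172]), ([395.1, 207.4], [392, 198, 8, 20, 115]), ([319.6, 248.0], [315, 234, 12, 27, 176])]
```

```bash
python3 -c "
from cell import arm, camrig
print(arm.sign_off())"
```

```text
the job is handed in; nothing more can be done
None
```

I put the small leaf flat in the free end of the narrow row and let go of it, then handed in with the large leaf's knuckle held still and level in the jamb gap. Its hole was in line with the jamb's to about 0.3 mm along the leaf, with height set from the arm's own reading and only the leaf's weight on the wrist, at about 19 s.

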